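# Check the stop of a battery test bench and re-arm it

## Robot

A 6-joint arm with a two-finger parallel gripper is mounted at the origin on the work surface. World frame = base frame: x ahead of the robot, y to its left, z up, the work surface at z = 0. Lengths are in m, angles in rad, forces in N, time in s.
With the tool pointing down it reaches from about 0.225 to 0.875 m from the base axis. Payload 3.4 kg.
Tool frame: the origin (TCP) lies at the very end of the fingers, on their centre line; the grasp point (between the pads) lies 19 mm behind it; z points along the fingers, y is the direction in which the jaws open and shut (so a half turn about z gives the same grasp; the last joint's range is limited). The gripper opens to 85 mm and grips with 20 to 120 N. Pads are 22 mm wide; open, the fingers measure 114 mm over their backs; the gripper's body (76 mm by 85 mm) begins 54 mm behind the grasp point. The pads swing forward as they close: fully open they stand 13 mm farther back than shut.
Start: joints at [-1.391, 0.276, 1.505, -0, 1.361, -0.121], TCP at [0.17, -0.549, 0.203] pointing down, gripper open.
Joint ranges: [-2.89, 2.89], [-0.75, 2.08], [0.22, 2.7], [-1.18, 4.32], [0.11, 2.71], [-2.7, 2.7]. Speed limits (rad/s): [2.57, 2.57, 3.14, 3.14, 3.14, 3.14].

## Interface

Orientations are given as a unit quaternion [w, x, y, z].
In Python, from rig import telemetry, imaging, manip, finder gives the robot as it stands.
- The arm moves only by the tool arm_command, never from a script. Its argument "steps" is a list of rows, each a list of 3 entries, a list of its own where there are three numbers: the turn, a rotation vector about the world's x, y, z in rad, then the shift along the world's x, y, z in mm, then the closure in counts, from 0 (fully open) to 255 (shut). In form: [[[rx, ry, rz], [dx, dy, dz], grip], ...]. A call has 1 to 20 rows; each row shifts and turns the commanded pose from where the row before left it; what a row does not reach is not made up. A row lasts 1/8 s, in which the tool goes at most 62.5 mm and 10.7 degrees, less where a joint would pass 70% of its speed; a pose out of reach is approached as far as the arm can. A call is refused whole if a number of a shift passes 62.5 or a number of a turn 0.188, either way. A call with a gripper value outside its range is refused whole. The fingers move at their own pace and stop on an object; "newtons" is the grip in N (left out, the last holds). Time passes only in rows, so rows that do not move let the fingers close. It gives the time, the measured TCP pose, the force and the opening at its end, in the units of the state.
- telemetry.get_state(): the state, without advancing time (a new reading comes with each control period).
- imaging.get_image(name): name is "side" or "top" or "wrist"; returns the picture (480x640x3 uint8, blue, green, red); there is no depth.
- imaging.camera_params(name): a dict with "intrinsics" (3x3 intrinsics, pixels), "R" (3x3) and "t" (3): a world point X has camera coordinates R X + t. Camera axes: x right, y down, z forward; pixel columns grow to the right and rows downward; lengths in m; the calibration is good to about 2 mm. The wrist camera is an equidistant fisheye: a pixel r from the principal point sees the ray r / f radians off the axis. A picture is of the moment at which its call begins: read the wrist's pose just before it. camera_params takes no time and is no camera call; for the wrist camera it gives the pose at the moment of the call.
- manip.sign_off(): hands the job in, once; it reports no verdict.
Trained networks look in the newest picture that a camera, given by its name, has taken for a name from the list of things; names that differ only in an ending like _2 or _b are one class to them, and where a whole thing is asked for, a point or a joint stands for the part that bears it (a point fixed in the world has none). Each returns a list of dicts, best first, with "score" (0 to 1); they miss things now and then, are a little off and sometimes report something else, mostly with a low value. They report only what shows in the picture. A call takes as long as a camera call. They do not tell look-alikes from the thing itself.
- finder.cut_out(camera, thing): "pixels" (480x640 bool, what is visible of it) and "extent" ([left, top, width, height] in pixels, round what is visible of it).
The state is a dict: "clock": time; "qpos": joint angles; "qd": joint speeds; "effort": joint torques, N m; "position": TCP position; "ee_rot": TCP orientation; "contact_force": force on the tool from outside, world axes, zero at the start; "moment": the same for the moment, N m; "width": finger opening in m.
Only numpy, scipy, OpenCV 4.12 (cv2) and the standard library are available. Lean on these libraries where they do the work, as an engineer would, in place of code of your own. Each camera call takes 0.05 s, during which the arm holds its last target.

## Task

Check the bench's emergency stop using the fingertips alone, gripping and lifting nothing: press the red mushroom stop in until it latches and take the hand away, then push on a fin to twist it clockwise until it springs back out. Only then press the green button fully down for a moment and let go, to re-arm the bench. Go gently, leave the blue button unpressed, and leave the boxes and everything else where they stand.

Things in the scene. Friction and masses are not known exactly. Their poses are not given: they have to be found in the camera images.
- stop_hub (a point): centre of the flat top of the red mushroom stop's hub (26 mm across), on its axis, 118 mm above the table when out; moves and turns with the head. z up; one fin points along its -x, the others 120 degrees either way. The fins' flat tops are level with this point. Below them is a dome 72 mm across: crown 18 mm below this point, 22 to 24 mm below at 30 mm from the axis.
- stop_fin (a point): middle of the top of the fin that points along stop_hub's -x, 30 mm from the axis; turns with the head. Each of the three radial fins is red with a white stripe on top, 10 mm thick, 18 mm or more high, and reaches 40 mm from the axis. Pushing sideways on a fin's flank turns the head.
- stop_press (a joint): how far the mushroom head is in: 0 = out, 0.011 m = hard stop. A spring pushes it out (about 3 N, rising to 7 N, and 1 to 4 N more as the latch clicks). Pushed in by 8 to 10 mm it latches and stays at about 7 mm when let go. Turning then frees it and it springs out to 0.
- stop_twist (a joint): turn of the mushroom head, clockwise seen from above, rad; 0 at rest, hard stop at 1.01. The latch lets go at 0.6 to 0.7 rad. Stiff to turn from 0.4 rad on: 0.1 to 0.2 N m, which is 4 to 7 N pushed 30 mm from the axis. When left alone it springs back to 0.
- stop_station: the fixed yellow box under the stop, 110 x 110 mm, 60 mm high, on a plate 135 mm square and 6 mm thick; origin on the table below the stop's axis
- rearm_button_top (a point): centre of the top of the green push button, 32 mm across, 58 mm above the table at rest, on a loose grey box 62 x 62 x 40 mm with a 48 mm round black collar up to 52 mm height
- rearm_button (a joint): travel of the green button, 0 = out, 0.006 m = fully down (5 N); springs back
- rearm_box: the loose grey box (0.7 kg) carrying the green button; origin at the centre of its underside
- probe_button_top (a point): the same point of the blue button, on a second loose box of the same sizes
- probe_button (a joint): travel of the blue button, 0 = out, 0.006 m = down
- probe_box: the loose grey box carrying the blue button; origin at the centre of its underside
- cell_a: black and copper battery cell standing upright, diameter 33 mm, 61 mm high; bystander; origin at the centre of its underside
- cell_b: second such cell, the same; bystander; origin at the centre of its underside
- driver: screwdriver with orange handle lying flat, 180 mm long, 26 mm thick; bystander; origin at mid-length, on the table
- dish: white screw dish, 80 mm across, 28 mm high; bystander; origin at the centre of its underside
- cover: flat black battery cover, 100 x 70 x 10 mm; bystander; origin at the centre of its underside
- spray: blue can standing upright, diameter 52 mm, 120 mm high; bystander; origin at the centre of its underside
Things that resemble listed ones, but are neither listed nor needed, are in the scene too. Leave any orange look-alike of the probe_box alone.

How it is judged:
By the outcome, as a careful person would: the job done as asked, in the order asked, and still so for the second after the job is handed in, with the robot touching nothing.
It also fails if it takes over 58 s, if anything falls off the work surface, if the arm or the gripper's body presses on something with over 40 N, if the wrist force passes 120 N, or if a joint passes its speed limit or range.

## Working session

There is one attempt and no reset: what is moved stays moved. The work goes in short steps, Python scripts to look and compute and a tool call to move; the robot and the scene stay as the last step left them, time stands still between calls to the robot, and variables do not carry over. Pictures are saved under pics/ and viewed, and the job is handed in when it is done.

Besides the shell and the picture viewer there is one more tool, called as name(argument=value, ...), one argument or row to a line, values as JSON. arm_command: Moves the arm, as the interface text tells. Its arguments: {"type":"object","properties":{"steps":{"type":"array"},"newtons":{"type":"number"}},"required":["steps"]}

```bash
mkdir -p pics
cat > h.py <<'E'
import numpy as np, cv2
from rig import telemetry, imaging, manip, finder
E
python3 - <<'E'
from h import *
for n in ("side","top","wrist"):
    p=imaging.camera_params(n); print(n,{k:np.round(np.array(v),4).tolist() for k,v in p.items() if k in("intrinsics","R","t")})
    cv2.imwrite(f"pics/{n}0.png",imaging.get_image(n))
s=telemetry.get_state(); print(s)
E
```

```text
side {'intrinsics': [[483.6424, 0.0, 313.7154], [0.0, 483.6424, 242.254], [0.0, 0.0, 1.0]], 'R': [[-0.959, -0.2835, 0.006], [-0.2219, 0.7371, -0.6384], [0.1766, -0.6135, -0.7697]], 't': [0.4689, 0.1912, 1.0056]}
top {'intrinsics': [[594.3127, 0.0, 321.1838], [0.0, 594.3127, 240.0213], [0.0, 0.0, 1.0]], 'R': [[0.0128, -0.9997, 0.0219], [-0.9838, -0.0165, -0.1784], [0.1787, -0.0193, -0.9837]], 't': [-0.0476, 0.5039, 1.2225]}
wrist {'intrinsics': [[371.6483, 0.0, 317.109], [0.0, 371.6483, 242.5367], [0.0, 0.0, 1.0]], 'R': [[0.296, -0.9552, -0.0023], [-0.9199, -0.2857, 0.2685], [-0.2571, -0.0774, -0.9633]], 't': [-0.5737, -0.0336, 0.3792]}
{'clock': 0.15, 'qpos': array([-1.39100249e+00,  2.76471378e-01,  1.50583132e+00, -1.96042053e-05,
        1.36068815e+00, -1.21003453e-01]), 'qd': array([-0.00067551, -0.00039732, -0.00294205,  0.00035693, -0.00134798,
       -0.0005808 ]), 'effort': array([ 1.80292707e-03, -4.17143905e+01, -2.46032453e+01, -1.25525712e-04,
        7.62187672e-03, -1.30640235e-06]), 'position': array([ 0.17027154, -0.54876803,  0.20213048]), 'ee_rot': array([-6.98514117e-04,  9.88710877e-01,  1.49834282e-01, -3.01281228e-05]), 'contact_force': array([-0.09501005,  0.68835051,  0.66057754]), 'moment': array([-0.02587212,  0.06801033, -0.04580874]), 'width': 0.08516172958416467}
```

View pics/side0.png

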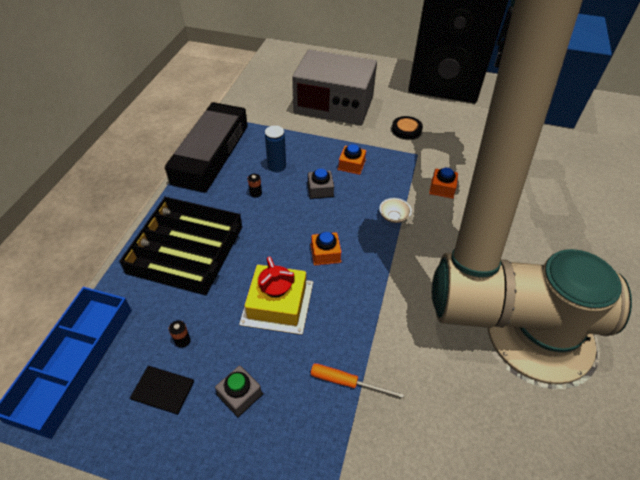

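View pics/top0.png

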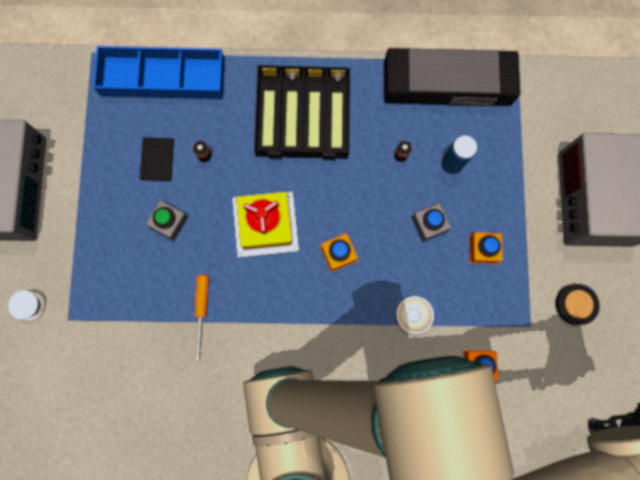

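View pics/wrist0.png

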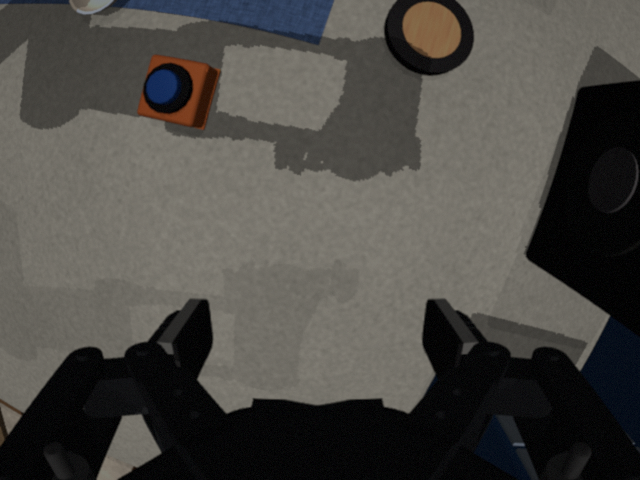

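The top view shows the stop at about (263,215) and the green button at (163,217). In the side view they are at (276,280) and (236,382). Several blue and orange look-alikes stand to the right in the top view.

```bash
cat >> h.py <<'E'
def tri(obs):
    # obs: list of (params,(u,v)); linear rays (pinhole or fisheye) -> least squares point
    A=np.zeros((3,3));b=np.zeros(3);L=[]
    for p,uv,fish in obs:
        o,d=ray(p,uv,fish); P=np.eye(3)-np.outer(d,d); A+=P;b+=P@o;L.append((o,P))
    X=np.linalg.solve(A,b); return X,[float(np.linalg.norm(P@(X-o))) for o,P in L]
def ray(p,uv,fish):
    K=np.array(p["intrinsics"]);R=np.array(p["R"]);t=np.array(p["t"])
    x=(uv[0]-K[0,2])/K[0,0];y=(uv[1]-K[1,2])/K[1,1]
    if fish:
        r=np.hypot(x,y); d=np.array([np.sin(r)*x/r,np.sin(r)*y/r,np.cos(r)]) if r>1e-9 else np.array([0,0,1.])
    else: d=np.array([x,y,1.]);d/=np.linalg.norm(d)
    return -R.T@t,R.T@d
def atz(p,uv,z,fish=False):
    o,d=ray(p,uv,fish); return o+d*(z-o[2])/d[2]
def proj(p,X,fish=False):
    K=np.array(p["intrinsics"]);c=np.array(p["R"])@X+np.array(p["t"])
    if fish:
        th=np.arctan2(np.hypot(c[0],c[1]),c[2]);r=np.hypot(c[0],c[1]);c=np.array([c[0]/r*th,c[1]/r*th,1])
    c=c/c[2]; return K[:2,:2]@c[:2]+K[:2,2]
E
python3 - <<'E'
from h import *
P={n:imaging.camera_params(n) for n in("side","top")}
for th in ("stop_hub","stop_station","rearm_button_top","rearm_box"):
    c={}
    for n in P:
        r=finder.cut_out(n,th)
        for q in r[:3]:
            ys,xs=np.nonzero(q["pixels"]); print(th,n,round(q["score"],2),q["extent"],xs.mean().round(1),ys.mean().round(1),len(xs))
        if r:
            ys,xs=np.nonzero(r[0]["pixels"]);c[n]=(xs.mean(),ys.mean())
    if len(c)==2: print(tri([(P[n],c[n],False) for n in c]))
im=cv2.imread("pics/top0.png")[180:260,130:310]; cv2.imwrite("pics/topz.png",cv2.resize(im,None,fx=4,fy=4,interpolation=cv2.INTER_CUBIC))
im=cv2.imread("pics/side0.png")[250:340,230:330]; cv2.imwrite("pics/sidez.png",cv2.resize(im,None,fx=6,fy=6,interpolation=cv2.INTER_CUBIC))
E
```

```text
stop_hub side 0.65 [257.5, 256.7, 35.2, 35.6] 274.6 279.4 893
stop_hub top 0.89 [245.2, 199.5, 30.9, 37.5] 262.4 215.9 994
(array([0.54686243, 0.08323781, 0.08671118]), [0.0009777424332946389, 0.0009777424332947594])
stop_station side 0.66 [238.7, 255.5, 74.6, 81.0] 276.9 299.6 3949
stop_station top 0.61 [234.6, 194.5, 64.6, 65.2] 265.5 224.4 3622
(array([0.54575815, 0.08228437, 0.01024847]), [0.0018274411205139087, 0.0018274411205139191])
rearm_button_top side 0.71 [231.3, 374.1, 12.3, 20.6] 235.7 382.7 213
rearm_button_top side 0.57 [260.0, 258.7, 34.2, 37.8] 274.9 279.5 905
rearm_button_top top 0.61 [152.8, 209.1, 18.4, 13.5] 163.0 216.6 167
rearm_button_top top 0.61 [411.2, 205.6, 39.0, 36.4] 430.6 222.2 956
(array([0.5491449 , 0.29729531, 0.05104038]), [0.0004936429592809286, 0.000493642959280941])
rearm_box side 0.9 [213.5, 368.1, 47.6, 49.1] 238.2 391.2 1389
rearm_box top 0.88 [144.1, 199.2, 42.9, 41.8] 166.7 221.0 1030
rearm_box top 0.43 [428.1, 211.2, 14.8, 13.3] 434.8 218.7 177
(array([0.54789245, 0.2978959 , 0.01440518]), [0.00097070016388474, 0.0009707001638848707])
```

View pics/topz.png

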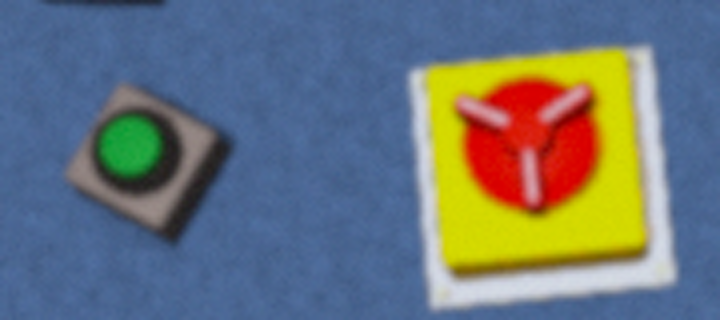

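View pics/sidez.png

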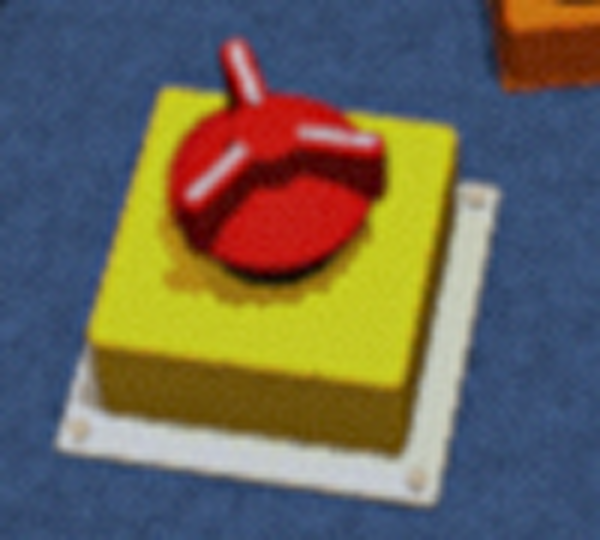

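Zoomed, the three fins show clearly. One points down in the top view, which is roughly world −x. Next I'll triangulate the hub and the fin tips.

Run:
```python
from h import *
P={n:imaging.camera_params(n) for n in("side","top")}
pts={"hub":((262,212),(275,273.3)),"fx":((264.2,232),(293.3,273.7)),"f+y":((244.5,205),(261.7,282.5)),"f-y":((277.5,203),(269.5,257)),
"green":((130+128/4,180+146/4),(235.7,381.5))}
for k,(a,b) in pts.items():
    X,e=tri([(P["top"],a,0),(P["side"],b,0)]); print(k,X.round(4),np.round(e,4), "top@z",atz(P["top"],a,.058 if k=="green" else .118).round(4))
# box corners in top at z=.066 (station top)
for uv in((427,68),(628,52),(648,250),(452,272)): print(atz(P["top"],(130+uv[0]/4,180+uv[1]/4),.066).round(4))
s=telemetry.get_state();print(s["position"],s["clock"])
```

```text
hub [0.5478 0.0824 0.1076] [0.0016 0.0016] top@z [0.5471 0.0817 0.118 ]
fx [0.5082 0.0766 0.1128] [0.0012 0.0012] top@z [0.5059 0.076  0.118 ]
f+y [0.5608 0.1176 0.1176] [0.0002 0.0002] top@z [0.561  0.1176 0.118 ]
f-y [0.568  0.0512 0.1138] [0.0006 0.0006] top@z [0.5664 0.0509 0.118 ]
green [0.548  0.2977 0.0577] [0.0006 0.0006] top@z [0.5473 0.2975 0.058 ]
[0.5906 0.1405 0.066 ]
[0.6013 0.0342 0.066 ]
[0.4946 0.0213 0.066 ]
[0.4812 0.1233 0.066 ]
[ 0.17037593 -0.54919707  0.20283154] 0.55
```

arm_command(
  steps=[
    [[0, 0, 0.09], [20, 33, 20], 255],
    [[0, 0, 0.096], [27, 45, 20], 255],
    [[0, 0, 0.1], [27, 46, 10], 255],
    [[0, 0, 0.1], [27, 46, 0], 255],
    [[0, 0, 0.1], [27, 46, 0], 255],
    [[0, 0, 0.1], [27, 46, 0], 255],
    [[0, 0, 0.1], [27, 46, 0], 255],
    [[0, 0, 0.1], [27, 46, 0], 255],
    [[0, 0, 0.1], [27, 46, 0], 255],
    [[0, 0, 0.1], [27, 46, 0], 255],
    [[0, 0, 0.1], [27, 46, 0], 255],
    [[0, 0, 0.1], [27, 46, 0], 255],
    [[0, 0, 0.1], [27, 46, 0], 255],
    [[0, 0, 0.1], [27, 46, 0], 255],
    [[0, 0, 0], [0, 0, 0], 255],
    [[0, 0, 0], [0, 0, 0], 255],
  ],
  newtons=40,
)

```text
clock: 2.55
position: [0.5409, 0.0805, 0.2526]
ee_rot: [-0.0, 0.665, 0.747, -0.001]
contact_force: [0.8, -0.3, 0.3]
width: -0.0001
```

```bash
cat > look.py <<'E'
from h import *
import sys,pickle
def look(tag,cam="wrist"):
    p=imaging.camera_params(cam);im=imaging.get_image(cam);cv2.imwrite(f"pics/{tag}.png",im);pickle.dump(p,open(f"pics/{tag}.pkl","wb"));return p,im
def st():
    s=telemetry.get_state();q=s["ee_rot"];from scipy.spatial.transform import Rotation as Ro
    m=Ro.from_quat([q[1],q[2],q[3],q[0]]).as_matrix()
    print("t",round(s["clock"],2),"pos",s["position"].round(4),"yaw",np.degrees(np.arctan2(m[1,0],m[0,0])).round(1),"zax",m[:,2].round(3),"F",s["contact_force"].round(2),"M",s["moment"].round(2),"w",round(s["width"],4),"q",s["qpos"].round(2))
if __name__=="__main__":
    st(); look(sys.argv[1],*(sys.argv[2:]))
E
python3 look.py w1
```

```text
t 2.55 pos [0.5409 0.0805 0.2526] yaw 96.7 zax [-0.001 -0.001 -1.   ] F [ 0.75 -0.33  0.3 ] M [-0.04  0.01  0.02] w -0.0001 q [ 0.02  0.21  1.47 -0.    1.46 -0.09]
```

View pics/w1.png

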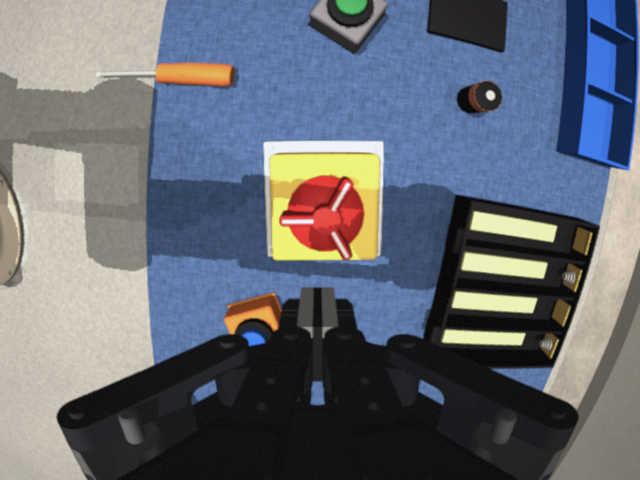

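The wrist view shows the hub at (326,218), fin tips at (282,221), (348,181) and (348,257), and the closed fingertips at about (318,292).

Run:
```python
from look import *
p=pickle.load(open("pics/w1.pkl","rb"));im=cv2.imread("pics/w1.png")
print([atz(p,uv,.118,True).round(4).tolist() for uv in((326,218),(282,221),(348,181),(348,257))], "plate corners z.066",[atz(p,uv,.066,True).round(4).tolist() for uv in((271,154),(379,154),(379,260),(275,261))])
print("green",atz(p,(352,7),.058,True))
P=imaging.camera_params("top")
print("tri hub",tri([(p,(326,218),1),(P,(262,212),0)]))
print("tip",proj(p,np.array([.5409,.0805,.2526]),True))
z=im[140:270,255:395];cv2.imwrite("pics/w1z.png",cv2.resize(z,None,fx=4,fy=4,interpolation=cv2.INTER_CUBIC))
```

```text
[[0.5488, 0.0862, 0.118], [0.5123, 0.0794, 0.118], [0.5631, 0.1194, 0.118], [0.5719, 0.0542, 0.118]] plate corners z.066 [[0.4915, 0.132, 0.066], [0.5945, 0.1444, 0.066], [0.6105, 0.0385, 0.066], [0.5052, 0.0253, 0.066]]
green [0.55208005 0.29070853 0.058     ]
tri hub (array([0.54985016, 0.08309399, 0.10419925]), [0.0004456769679586228, 0.0004456769679587352])
tip [314.93115958 283.42114749]
```

View pics/w1z.png

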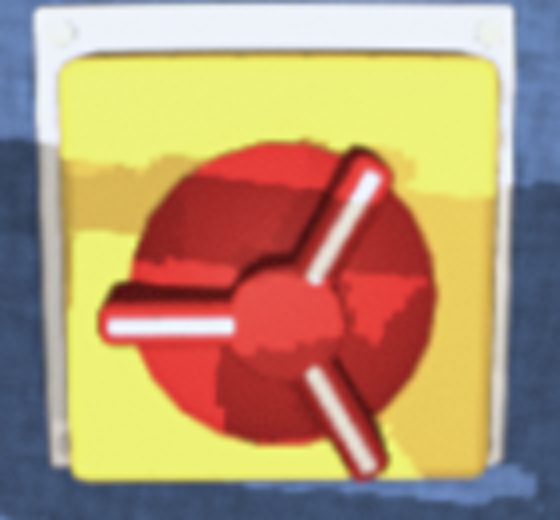

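arm_command(
  steps=[
    [[0, 0, 0], [7, 2.5, -40], 255],
    [[0, 0, 0], [0, 0, -40], 255],
    [[0, 0, 0], [0, 0, -30], 255],
    [[0, 0, 0], [0, 0, -12], 255],
    [[0, 0, 0], [0, 0, 0], 255],
    [[0, 0, 0], [0, 0, 0], 255],
  ],
)

```text
clock: 3.35
position: [0.5495, 0.0829, 0.1324]
ee_rot: [0.001, 0.665, 0.747, 0.001]
contact_force: [-0.0, -0.5, 0.3]
width: 0.0002
```

```bash
python3 look.py w2; python3 look.py s2 side; python3 -c "
import cv2
a=cv2.imread('pics/s2.png')[200:330,200:360];b=cv2.imread('pics/w2.png')
cv2.imwrite('pics/c2.png',cv2.resize(a,None,fx=5,fy=4.5))"
```

```text
t 3.35 pos [0.5495 0.0829 0.1324] yaw 96.6 zax [ 0.003 -0.    -1.   ] F [-0.03 -0.52  0.25] M [-0.01 -0.03  0.03] w 0.0002 q [ 0.02  0.29  1.66 -0.    1.18 -0.09]
t 3.4 pos [0.5495 0.0831 0.1324] yaw 96.6 zax [ 0.003  0.    -1.   ] F [-0.15  0.19 -0.11] M [ 0.01 -0.04  0.01] w -0.0001 q [ 0.02  0.29  1.66 -0.    1.18 -0.09]
```

View pics/w2.png

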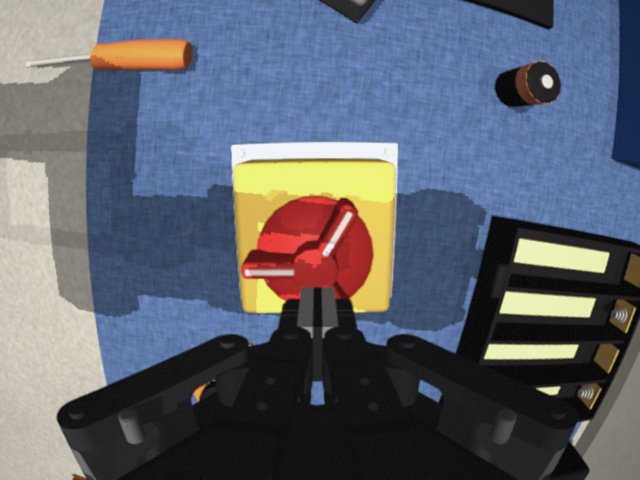

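View pics/c2.png

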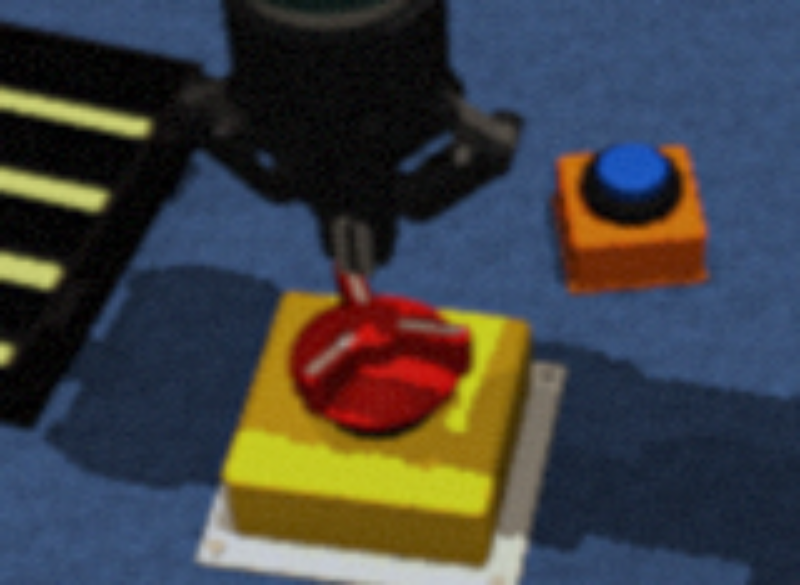

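Run:
```python
from look import *
p=pickle.load(open("pics/w2.pkl","rb"));im=cv2.imread("pics/w2.png")
print([atz(p,uv,.118,True).round(4).tolist() for uv in((316,265),(244,271),(349,203))])
print("tip",proj(p,np.array([.5495,.0829,.1324]),True))
P=pickle.load(open("pics/s2.pkl","rb"))
print("side tip proj",proj(P,np.array([.5495,.0829,.1324])),"hub",proj(P,np.array([.5495,.0829,.118])))
z=im[190:320,220:420];cv2.imwrite("pics/w2z.png",cv2.resize(z,None,fx=4,fy=4,interpolation=cv2.INTER_CUBIC))
```

```text
[[0.5494, 0.0876, 0.118], [0.5114, 0.0797, 0.118], [0.5623, 0.1224, 0.118]]
tip [315.05466544 283.41749219]
side tip proj [272.59015245 265.59838301] hub [273.02106109 269.95559377]
```

View pics/w2z.png

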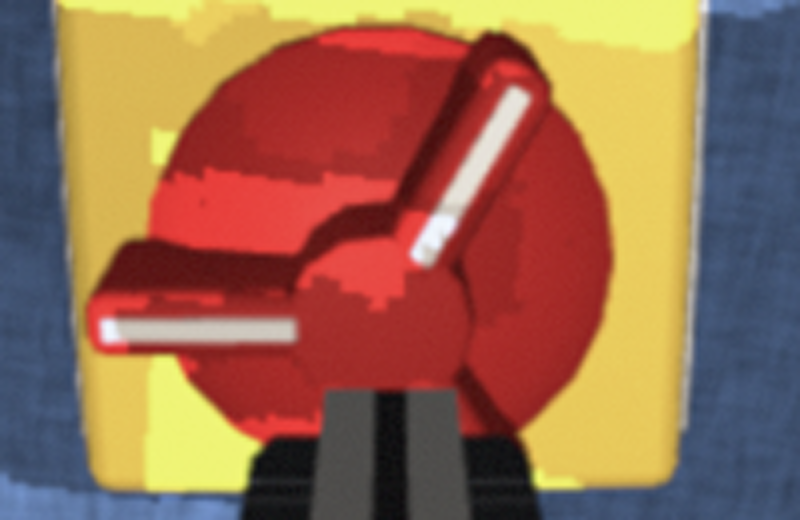

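Run:
```python
from look import *
p=pickle.load(open("pics/w1.pkl","rb"));p2=pickle.load(open("pics/w2.pkl","rb"))
T=imaging.camera_params("top");S=imaging.camera_params("side")
print("top",atz(T,(261.7,212.9),.118),"side",atz(S,(274.7,271),.118),"w1",atz(p,(326.3,220.7),.118,1))
print(tri([(T,(261.7,212.9),0),(S,(274.7,271),0),(p,(326.3,220.7),1)]),tri([(T,(261.7,212.9),0),(S,(274.7,271),0)]))
# stripe outer ends
for c,pp,f,ee in(("top",T,0,[(130+a/4,180+b/4) for a,b in((535,205),(458,100),(588,90))]),("side",S,0,[(230+a/6,250+b/6) for a,b in((380,142),(190,195),(237,42))]),("w",p,1,[(255+a/4,140+b/4) for a,b in((110,327),(375,175),(370,465))])):
    X=[atz(pp,e,.118,f)[:2] for e in ee];m=np.mean(X,0);print(c,m.round(4),[(round(float(np.linalg.norm(x-m)),4),round(float(np.degrees(np.arctan2(*(x-m)[::-1]))),1)) for x in X])
c=np.array([.5495,.0829,.1324])
d=np.radians(96.6);tx=np.array([np.cos(d),np.sin(d),0]);
for a in(-.011,0,.011):print(a,proj(p2,c+a*tx,1),"side",proj(S,c+a*tx))
```

```text
top [0.54520236 0.08226976 0.118     ] side [0.54545201 0.08436653 0.118     ] w1 [0.54933854 0.08390479 0.118     ]
(array([0.54748025, 0.08242885, 0.11370628]), [0.001288353842753961, 0.0011734922743280173, 0.002147629509523865]) (array([0.54604671, 0.08252223, 0.11525374]), [0.0002152746414854404, 0.0002152746414853272])
top [0.5453 0.0822] [(0.0382, -172.2), (0.0387, 66.1), (0.0375, -53.8)]
side [0.5453 0.084 ] [(0.0374, -173.8), (0.0371, 65.8), (0.037, -53.6)]
w [0.5494 0.0836] [(0.0369, -172.5), (0.0366, 66.5), (0.0362, -52.5)]
-0.011 [315.10062377 303.53461497] side [273.84093214 261.21633663]
0 [315.05466544 283.41749219] side [272.59015245 265.59838301]
0.011 [315.01109744 262.38517145] side [271.32099625 270.04481059]
```

arm_command(
  steps=[
    [[0, 0, 0], [-3, 0, -6], 255],
    [[0, 0, 0], [0, 0, -4], 255],
    [[0, 0, 0], [0, 0, -3], 255],
    [[0, 0, 0], [0, 0, -2], 255],
    [[0, 0, 0], [0, 0, 0], 255],
  ],
)

```text
clock: 4.08
position: [0.5453, 0.0833, 0.1156]
ee_rot: [-0.0, 0.665, 0.747, -0.0]
contact_force: [0.3, -0.6, 0.2]
width: 0.0
```

```bash
python3 look.py w3; python3 look.py s3 side; python3 -c "
import cv2,numpy as np
a=cv2.imread('pics/s3.png')[220:320,220:330];b=cv2.imread('pics/w3.png')[190:320,220:420]
a=cv2.resize(a,(400,400));b=cv2.resize(b,(400,260));b=np.vstack([b,np.zeros((140,400,3),np.uint8)])
cv2.imwrite('pics/c3.png',np.hstack([a,b]))"
```

```text
t 4.08 pos [0.5453 0.0833 0.1156] yaw 96.6 zax [-0. -0. -1.] F [ 0.33 -0.56  0.16] M [ 0.03 -0.03  0.  ] w 0.0 q [ 0.03  0.3   1.69 -0.    1.15 -0.09]
t 4.12 pos [0.5454 0.0833 0.1157] yaw 96.6 zax [-0. -0. -1.] F [ 0.87 -0.6  -0.4 ] M [0.04 0.01 0.06] w -0.0002 q [ 0.03  0.3   1.69 -0.    1.15 -0.09]
```

View pics/c3.png

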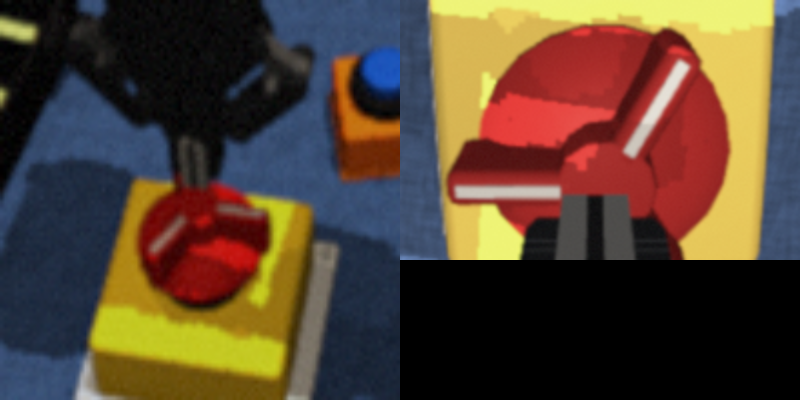

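arm_command(
  steps=[
    [[0, 0, 0], [0, 0, -2], 255],
    [[0, 0, 0], [0, 0, 0], 255],
  ],
)

```text
clock: 4.42
position: [0.5452, 0.0833, 0.1137]
ee_rot: [-0.0, 0.665, 0.747, -0.0]
contact_force: [-0.4, -0.5, -0.1]
width: -0.0001
```

arm_command(
  steps=[
    [[0, 0, 0], [0, 0, -2], 255],
    [[0, 0, 0], [0, 0, 0], 255],
  ],
)

```text
clock: 4.68
position: [0.5452, 0.0833, 0.1116]
ee_rot: [-0.0, 0.665, 0.747, -0.0]
contact_force: [-0.6, -0.1, 0.5]
width: 0.0
```

arm_command(
  steps=[
    [[0, 0, 0], [0, 0, -2], 255],
    [[0, 0, 0], [0, 0, 0], 255],
  ],
)

```text
clock: 4.92
position: [0.5452, 0.0833, 0.1096]
ee_rot: [-0.0, 0.665, 0.747, -0.0]
contact_force: [0.0, 0.4, -0.4]
width: -0.0002
```

```bash
python3 look.py w4; python3 look.py s4 side; python3 -c "
import cv2,numpy as np
a=cv2.imread('pics/s4.png')[220:320,220:330];b=cv2.imread('pics/w4.png')[190:320,220:420]
a=cv2.resize(a,(400,400),interpolation=2);b=cv2.resize(b,(400,260),interpolation=2);b=np.vstack([b,np.zeros((140,400,3),np.uint8)])
cv2.imwrite('pics/c4.png',np.hstack([a,b]))"
```

```text
t 4.92 pos [0.5452 0.0833 0.1096] yaw 96.6 zax [-0. -0. -1.] F [ 0.01  0.39 -0.35] M [-0.01 -0.03 -0.05] w -0.0002 q [ 0.03  0.31  1.7  -0.    1.13 -0.09]
t 4.97 pos [0.5453 0.0833 0.1097] yaw 96.6 zax [-0. -0. -1.] F [ 0.28 -0.3   0.66] M [ 0.   -0.01  0.  ] w 0.0 q [ 0.03  0.31  1.7  -0.    1.13 -0.09]
```

View pics/c4.png

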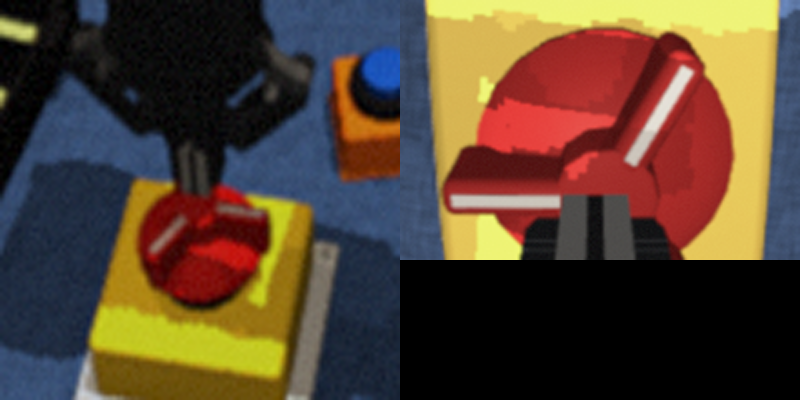

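Run:
```python
from look import *
p=pickle.load(open("pics/w4.pkl","rb"));S=imaging.camera_params("side")
c=np.array([.5452,.0833,.1096]);d=np.radians(96.6);tx=np.array([np.cos(d),np.sin(d),0])
for a in(-.004,0,.004,.008,.011):
  for h in(0,.005,.01,.015):print(a,h,proj(p,c+a*tx+[0,0,h],1).round(1),"side",proj(S,c+a*tx+[0,0,h]).round(1))
z=cv2.imread("pics/s4.png")[240:300,240:310];cv2.imwrite("pics/s4z.png",cv2.resize(z,None,fx=8,fy=8,interpolation=cv2.INTER_CUBIC))
```

```text
-0.004 0 [315.  290.7] side [275.7 271.5]
-0.004 0.005 [314.9 294.7] side [275.5 270. ]
-0.004 0.01 [314.9 298.9] side [275.4 268.5]
-0.004 0.015 [314.8 303.3] side [275.3 267. ]
0 0 [315.  283.2] side [275.2 273.1]
0 0.005 [314.9 287.1] side [275.1 271.6]
0 0.01 [314.8 291.2] side [275.  270.1]
0 0.015 [314.8 295.4] side [274.8 268.6]
0.004 0 [314.9 275.7] side [274.8 274.7]
0.004 0.005 [314.9 279.4] side [274.6 273.2]
0.004 0.01 [314.8 283.3] side [274.5 271.7]
0.004 0.015 [314.8 287.4] side [274.4 270.2]
0.008 0 [314.9 268. ] side [274.3 276.3]
0.008 0.005 [314.9 271.5] side [274.2 274.8]
0.008 0.01 [314.8 275.3] side [274.1 273.4]
0.008 0.015 [314.8 279.2] side [273.9 271.9]
0.011 0 [314.9 262.2] side [274.  277.5]
0.011 0.005 [314.9 265.6] side [273.9 276.1]
0.011 0.01 [314.8 269.2] side [273.7 274.6]
0.011 0.015 [314.8 272.9] side [273.6 273.1]
```

View pics/s4z.png

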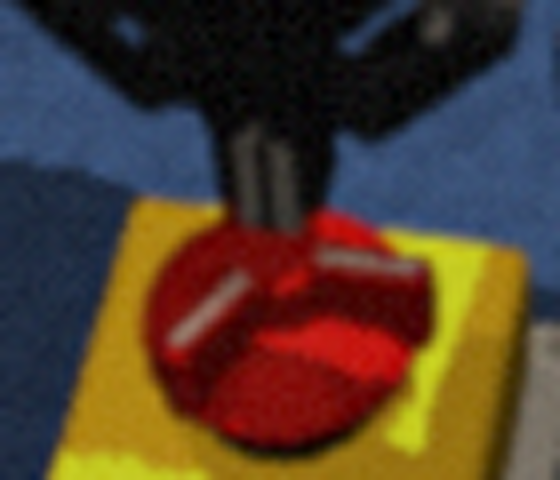

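arm_command(
  steps=[
    [[0, 0, 0], [0, 0, -2], 255],
    [[0, 0, 0], [0, 0, 0], 255],
  ],
)

```text
clock: 5.28
position: [0.5452, 0.0833, 0.1076]
ee_rot: [-0.0, 0.665, 0.747, -0.0]
contact_force: [0.6, 0.5, -0.4]
width: -0.0004
```

arm_command(
  steps=[
    [[0, 0, 0], [0, 0, -2], 255],
    [[0, 0, 0], [0, 0, 0], 255],
  ],
)

```text
clock: 5.52
position: [0.5452, 0.0833, 0.1056]
ee_rot: [-0.0, 0.665, 0.747, -0.0]
contact_force: [0.0, -0.0, 0.3]
width: 0.0001
```

arm_command(
  steps=[
    [[0, 0, 0], [0, 0, -2], 255],
    [[0, 0, 0], [0, 0, 0], 255],
  ],
)

```text
clock: 5.78
position: [0.5452, 0.0833, 0.1036]
ee_rot: [-0.0, 0.665, 0.747, -0.0]
contact_force: [-0.2, 0.4, 0.2]
width: -0.0003
```

```bash
python3 look.py w5; python3 look.py s5 side; python3 -c "
import cv2,numpy as np
a=cv2.imread('pics/s5.png')[240:300,240:310];b=cv2.imread('pics/w5.png')[190:320,220:420]
a=cv2.resize(a,(420,360),interpolation=2);b=cv2.resize(b,(380,247),interpolation=2);b=np.vstack([b,np.zeros((113,380,3),np.uint8)])
cv2.imwrite('pics/c5.png',np.hstack([a,b]))"
```

```text
t 5.78 pos [0.5452 0.0833 0.1036] yaw 96.6 zax [-0. -0. -1.] F [-0.18  0.42  0.18] M [ 0.02 -0.    0.02] w -0.0003 q [ 0.03  0.32  1.71 -0.    1.12 -0.09]
t 5.83 pos [0.5453 0.0833 0.1037] yaw 96.6 zax [-0. -0. -1.] F [-0.82 -0.79  0.72] M [-0.02  0.02  0.05] w -0.0001 q [ 0.03  0.32  1.71  0.    1.12 -0.09]
```

View pics/c5.png

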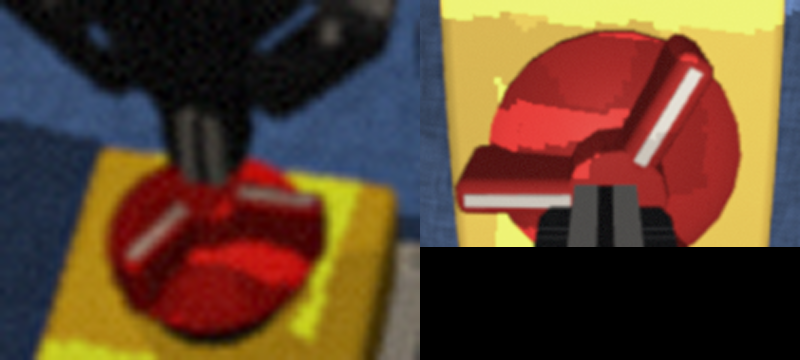

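arm_command(
  steps=[
    [[0, 0, 0], [0, 0, -2], 255],
    [[0, 0, 0], [0, 0, 0], 255],
  ],
)

```text
clock: 6.12
position: [0.5452, 0.0833, 0.1017]
ee_rot: [-0.0, 0.665, 0.747, -0.0]
contact_force: [-0.1, 0.3, -0.2]
width: 0.0001
```

arm_command(
  steps=[
    [[0, 0, 0], [0, 0, -2], 255],
    [[0, 0, 0], [0, 0, 0], 255],
  ],
)

```text
clock: 6.38
position: [0.5452, 0.0833, 0.0996]
ee_rot: [-0.0, 0.665, 0.747, -0.0]
contact_force: [0.6, 0.3, 1.1]
width: -0.0003
```

```bash
python3 look.py w6; python3 look.py s6 side; python3 -c "
import cv2,numpy as np
a=cv2.imread('pics/s6.png')[240:300,240:310];b=cv2.imread('pics/w6.png')[190:320,220:420]
a=cv2.resize(a,(420,360),interpolation=2);b=cv2.resize(b,(380,247),interpolation=2);b=np.vstack([b,np.zeros((113,380,3),np.uint8)])
cv2.imwrite('pics/c6.png',np.hstack([a,b]))"
```

```text
t 6.38 pos [0.5452 0.0833 0.0996] yaw 96.6 zax [-0. -0. -1.] F [0.57 0.33 1.11] M [ 0.02 -0.03 -0.06] w -0.0003 q [ 0.03  0.32  1.71 -0.    1.11 -0.09]
t 6.42 pos [0.5453 0.0833 0.0997] yaw 96.6 zax [-0.  0. -1.] F [-0.12  0.45 -1.09] M [ 0.01  0.04 -0.02] w 0.0002 q [ 0.03  0.32  1.71  0.    1.11 -0.09]
```

View pics/c6.png

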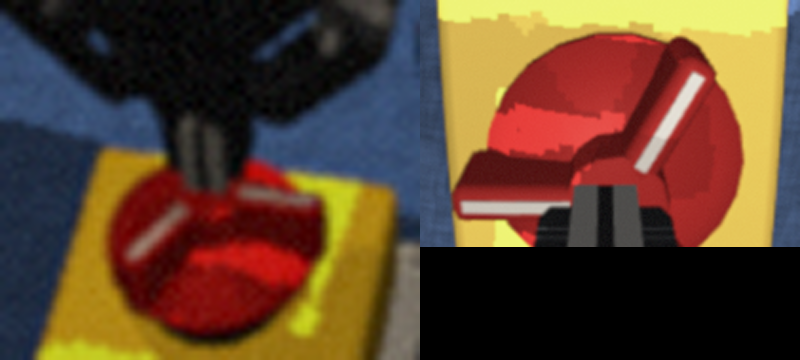

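arm_command(
  steps=[
    [[0, 0, 0], [0, 0, -2], 255],
    [[0, 0, 0], [0, 0, 0], 255],
  ],
)

```text
clock: 6.72
position: [0.5452, 0.0833, 0.0976]
ee_rot: [-0.0, 0.665, 0.747, -0.0]
contact_force: [0.3, 0.6, -0.5]
width: -0.0002
```

arm_command(
  steps=[
    [[0, 0, 0], [0, 0, -2], 255],
    [[0, 0, 0], [0, 0, 0], 255],
  ],
)

```text
clock: 6.98
position: [0.5452, 0.0833, 0.0956]
ee_rot: [-0.0, 0.665, 0.747, -0.0]
contact_force: [0.3, 0.0, 1.6]
width: 0.0001
```

arm_command(
  steps=[
    [[0, 0, 0], [0, 0, -2], 255],
    [[0, 0, 0], [0, 0, 0], 255],
  ],
)

```text
clock: 7.22
position: [0.5452, 0.0833, 0.0936]
ee_rot: [-0.0, 0.665, 0.747, -0.0]
contact_force: [0.0, -0.8, 0.6]
width: -0.0002
```

```bash
python3 look.py w7; python3 look.py s7 side; python3 -c "
import cv2,numpy as np
a=cv2.imread('pics/s7.png')[240:300,240:310];b=cv2.imread('pics/w7.png')[190:320,220:420]
a=cv2.resize(a,(420,360),interpolation=2);b=cv2.resize(b,(380,247),interpolation=2);b=np.vstack([b,np.zeros((113,380,3),np.uint8)])
cv2.imwrite('pics/c7.png',np.hstack([a,b]))"
```

```text
t 7.22 pos [0.5452 0.0833 0.0936] yaw 96.6 zax [-0. -0. -1.] F [ 0.01 -0.75  0.61] M [-0.01  0.02 -0.05] w -0.0002 q [ 0.03  0.32  1.72 -0.    1.09 -0.09]
t 7.28 pos [0.5453 0.0833 0.0937] yaw 96.6 zax [-0.  0. -1.] F [ 0.06  0.17 -0.16] M [ 0.02  0.03 -0.  ] w -0.0001 q [ 0.03  0.32  1.72  0.    1.09 -0.09]
```

View pics/c7.png

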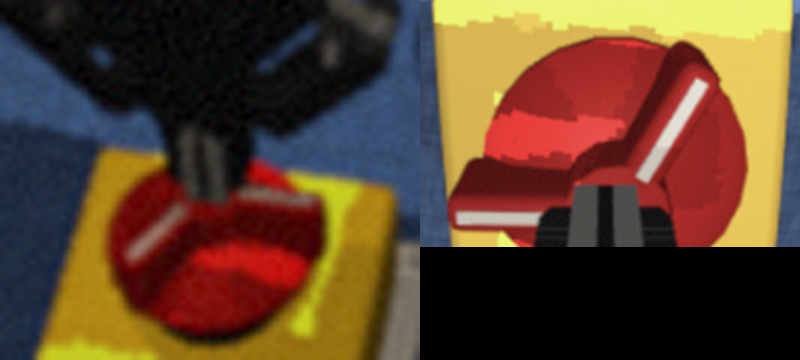

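arm_command(
  steps=[
    [[0, 0, 0], [0, 0, -2], 255],
    [[0, 0, 0], [0, 0, 0], 255],
  ],
)

```text
clock: 7.58
position: [0.5452, 0.0833, 0.0916]
ee_rot: [-0.0, 0.665, 0.747, -0.0]
contact_force: [0.6, 0.5, -0.2]
width: -0.0001
```

arm_command(
  steps=[
    [[0, 0, 0], [0, 0, -2], 255],
    [[0, 0, 0], [0, 0, 0], 255],
  ],
)

```text
clock: 7.82
position: [0.5453, 0.0833, 0.0897]
ee_rot: [-0.0, 0.665, 0.747, -0.0]
contact_force: [0.3, -1.1, -0.6]
width: -0.0001
```

```bash
python3 look.py w8; python3 look.py s8 side; python3 -c "
import cv2,numpy as np
a=cv2.imread('pics/s8.png')[240:300,240:310];b=cv2.imread('pics/w8.png')[190:320,220:420]
a=cv2.resize(a,(420,360),interpolation=2);b=cv2.resize(b,(380,247),interpolation=2);b=np.vstack([b,np.zeros((113,380,3),np.uint8)])
cv2.imwrite('pics/c8.png',np.hstack([a,b]))"
```

```text
t 7.83 pos [0.5453 0.0833 0.0897] yaw 96.6 zax [-0. -0. -1.] F [ 0.31 -1.11 -0.64] M [ 0.02  0.02 -0.01] w -0.0001 q [ 0.03  0.33  1.73 -0.    1.08 -0.09]
t 7.88 pos [0.5453 0.0833 0.0898] yaw 96.6 zax [-0.  0. -1.] F [0.11 0.   0.11] M [ 0.01  0.04 -0.04] w 0.0001 q [ 0.03  0.33  1.73  0.    1.08 -0.09]
```

View pics/c8.png

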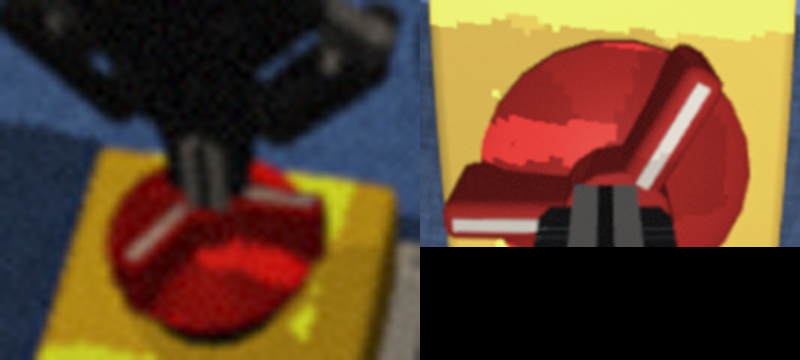

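Run:
```python
from look import *
S=imaging.camera_params("side")
for t,s in(("w4",(273.5,268.7)),("w8",(274.7,274.5))):
  p=pickle.load(open(f"pics/{t}.pkl","rb"))
  print(tri([(p,(317.5,287.2),1),(S,s,0)]))
p0=pickle.load(open("pics/w8.pkl","rb"));R=np.array(p0["R"]);c=-R.T@np.array(p0["t"]);print("cam",c,R[2])
a=cv2.imread('pics/w8.png')[180:480,220:420];b=cv2.imread('pics/s8.png')[200:300,220:320]
cv2.imwrite('pics/c9.png',np.hstack([cv2.resize(a,(400,600),interpolation=2),np.vstack([cv2.resize(b,(400,400),interpolation=2),np.zeros((200,400,3),np.uint8)])]))
```

```text
(array([0.54515375, 0.09089898, 0.1337997 ]), [0.0005007019272122901, 0.0005007019272123595])
(array([0.54486567, 0.08995386, 0.11281954]), [0.0011649353458547448, 0.0011649353458547712])
cam [0.53833014 0.1516074  0.2606904 ] [ 0.03173414 -0.26698784 -0.96317726]
```

View pics/c9.png

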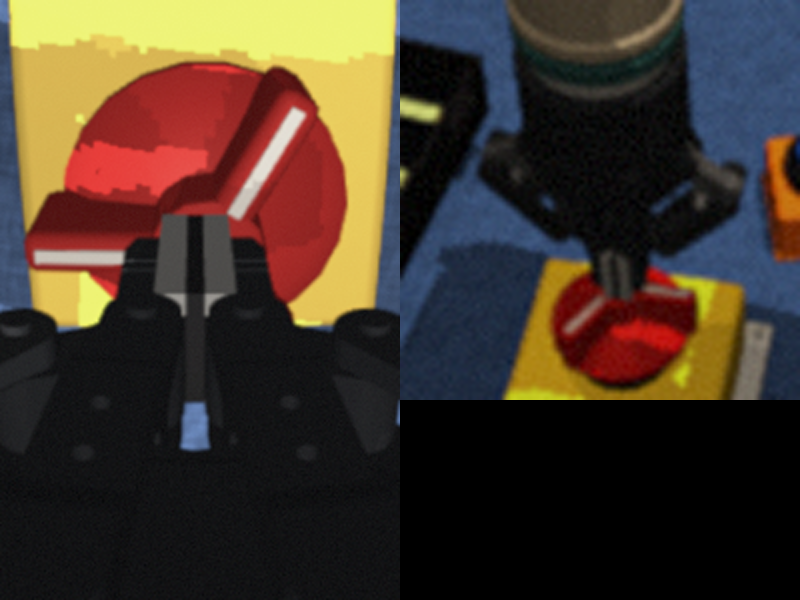

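arm_command(
  steps=[
    [[0, 0, 0], [0, 0, -2], 255],
    [[0, 0, 0], [0, 0, 0], 255],
  ],
)

```text
clock: 8.18
position: [0.5455, 0.0833, 0.0881]
ee_rot: [0.0, 0.665, 0.747, 0.0]
contact_force: [-0.9, 0.0, 3.4]
width: -0.0001
```

arm_command(
  steps=[
    [[0, 0, 0], [0, 0, -2], 255],
    [[0, 0, 0], [0, 0, 0], 255],
  ],
)

```text
clock: 8.43
position: [0.5455, 0.0833, 0.086]
ee_rot: [0.0, 0.665, 0.747, 0.0]
contact_force: [0.3, -0.1, 4.9]
width: 0.0002
```

arm_command(
  steps=[
    [[0, 0, 0], [0, 0, -2], 255],
    [[0, 0, 0], [0, 0, 0], 255],
  ],
)

```text
clock: 8.68
position: [0.5455, 0.0833, 0.0837]
ee_rot: [0.0, 0.665, 0.747, 0.0]
contact_force: [-0.9, 0.3, 4.3]
width: 0.0
```

```bash
cat > cmp.py <<'E'
import sys
from look import *
def cmp(t):
    st();_,a=look("w"+t);_,b=look("s"+t,"side")
    a=a[180:320,220:420];b=b[235:305,235:315]
    cv2.imwrite(f'pics/c{t}.png',np.hstack([cv2.resize(a,(400,280),interpolation=2),cv2.resize(b,(320,280),interpolation=2)]))
cmp(sys.argv[1])
E
python3 cmp.py 10
```

```text
t 8.68 pos [0.5455 0.0833 0.0837] yaw 96.6 zax [ 0.  0. -1.] F [-0.85  0.28  4.34] M [ 0.02  0.11 -0.04] w 0.0 q [ 0.03  0.33  1.74  0.    1.07 -0.09]
```

View pics/c10.png

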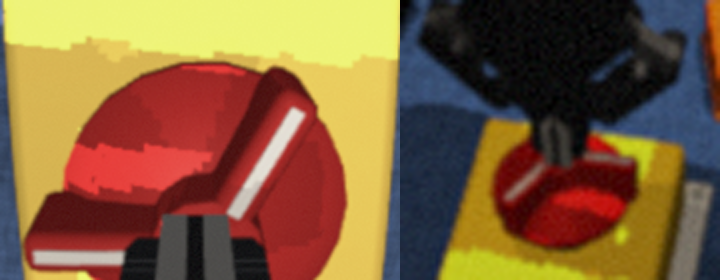

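arm_command(
  steps=[
    [[0, 0, 0], [0, 0, -1.5], 255],
    [[0, 0, 0], [0, 0, 0], 255],
  ],
)

```text
clock: 9.02
position: [0.5455, 0.0833, 0.0821]
ee_rot: [0.0, 0.665, 0.747, 0.0]
contact_force: [0.1, -0.3, 2.5]
width: 0.0
```

arm_command(
  steps=[
    [[0, 0, 0], [0, 0, -1.5], 255],
    [[0, 0, 0], [0, 0, 0], 255],
  ],
)

```text
clock: 9.28
position: [0.5455, 0.0833, 0.0809]
ee_rot: [0.0, 0.665, 0.747, 0.0]
contact_force: [0.0, 0.3, 5.1]
width: -0.0001
```

arm_command(
  steps=[
    [[0, 0, 0], [0, 0, -1], 255],
    [[0, 0, 0], [0, 0, 0], 255],
  ],
)

```text
clock: 9.52
position: [0.5454, 0.0833, 0.08]
ee_rot: [0.0, 0.665, 0.747, 0.0]
contact_force: [-1.2, 0.0, 5.7]
width: 0.0001
```

arm_command(
  steps=[
    [[0, 0, 0], [0, 0, -1], 255],
    [[0, 0, 0], [0, 0, 0], 255],
  ],
)

```text
clock: 9.78
position: [0.5455, 0.0833, 0.0791]
ee_rot: [0.0, 0.665, 0.747, 0.0]
contact_force: [0.5, 0.1, 6.4]
width: 0.0001
```

arm_command(
  steps=[
    [[0, 0, 0], [0, 0, -1], 255],
    [[0, 0, 0], [0, 0, 0], 255],
  ],
)

```text
clock: 10.02
position: [0.5455, 0.0833, 0.0785]
ee_rot: [0.0, 0.665, 0.747, 0.0]
contact_force: [-1.4, -0.1, 8.3]
width: -0.0
```

arm_command(
  steps=[
    [[0, 0, 0], [0, 0, -1], 255],
    [[0, 0, 0], [0, 0, 0], 255],
  ],
)

```text
clock: 10.28
position: [0.5456, 0.0833, 0.0784]
ee_rot: [0.001, 0.665, 0.747, 0.0]
contact_force: [-2.4, 0.1, 13.2]
width: -0.0001
```

```bash
python3 cmp.py 11
```

```text
t 10.28 pos [0.5456 0.0833 0.0784] yaw 96.7 zax [ 0.001 -0.    -1.   ] F [-2.39  0.1  13.22] M [-0.03  0.5   0.05] w -0.0001 q [ 0.03  0.34  1.74 -0.    1.06 -0.09]
```

View pics/c11.png

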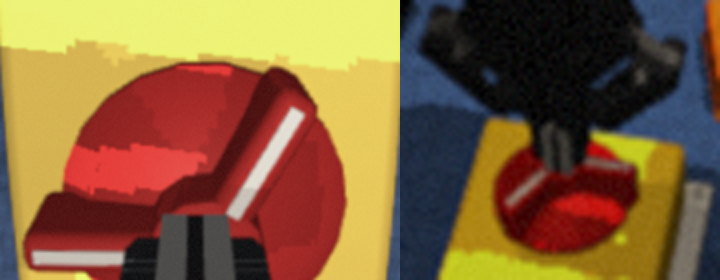

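Force rose to 13 N at 11 mm below first contact, so that is the hard stop. It also shows the real fingertips end about 28.6 mm above the reported TCP, so I'll use that offset from here. Now I'll lift off and check the latch.

arm_command(
  steps=[
    [[0, 0, 0], [0, 0, 4], 255],
    [[0, 0, 0], [0, 0, 6], 255],
    [[0, 0, 0], [0, 0, 10], 255],
    [[0, 0, 0], [0, 0, 25], 255],
    [[0, 0, 0], [0, -20, 25], 255],
    [[0, 0, 0], [-10, -30, 15], 255],
    [[0, 0, 0], [0, 0, 0], 255],
    [[0, 0, 0], [0, 0, 0], 255],
  ],
)

```text
clock: 11.38
position: [0.5352, 0.0337, 0.1615]
ee_rot: [-0.0, 0.665, 0.747, 0.0]
contact_force: [0.0, -0.2, 0.1]
width: -0.0001
```

```bash
python3 look.py w12; python3 look.py s12 side; python3 look.py t12 top
python3 - <<'E'
from look import *
a=cv2.imread('pics/w12.png')[90:290,200:440];b=cv2.imread('pics/s12.png')[250:340,230:330];c=cv2.imread('pics/t12.png')[190:260,225:305]
cv2.imwrite('pics/c12.png',np.hstack([cv2.resize(a,(396,330),interpolation=2),cv2.resize(b,(396,330),interpolation=2)]))
cv2.imwrite('pics/s12z.png',cv2.resize(b,None,fx=6,fy=6,interpolation=2))
E
```

```text
t 11.38 pos [0.5352 0.0337 0.1615] yaw 96.6 zax [-0.     0.001 -1.   ] F [ 0.03 -0.19  0.1 ] M [-0.02  0.01  0.03] w -0.0001 q [-0.07  0.25  1.65  0.    1.24 -0.18]
t 11.43 pos [0.535  0.0339 0.1612] yaw 96.7 zax [-0.001  0.001 -1.   ] F [-0.15 -0.24  0.  ] M [0.03 0.04 0.06] w -0.0003 q [-0.07  0.25  1.65  0.    1.24 -0.18]
t 11.47 pos [0.535  0.034  0.1611] yaw 96.7 zax [-0.001  0.001 -1.   ] F [-0.14 -0.38  0.55] M [ 0.02 -0.03  0.04] w -0.0 q [-0.07  0.25  1.65  0.    1.24 -0.18]
```

View pics/w12.png

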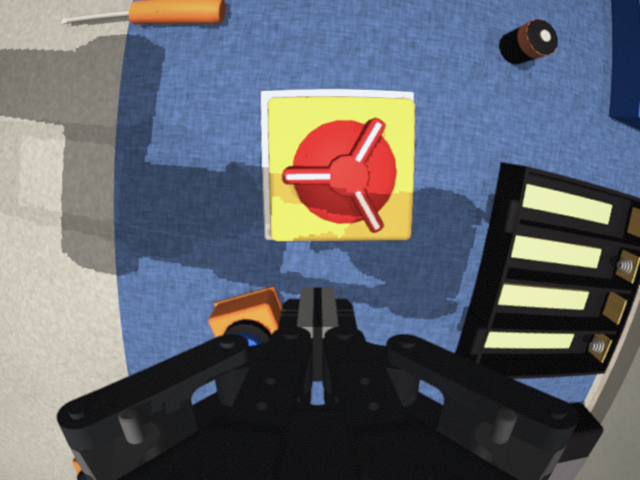

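View pics/s12z.png

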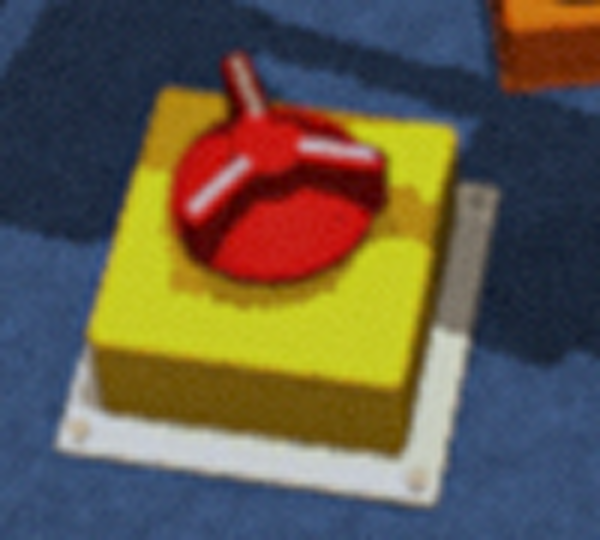

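The head stays down: in the side view its stripes sit about 2.5 px lower than at first, which matches 7–8 mm, so it is latched. Next I'll move the fingertip to the −y side of the −x fin and go down beside it.

arm_command(
  steps=[
    [[0, 0, 0], [-16, 20, 0], 255],
    [[0, 0, 0], [0, 0, -40], 255],
    [[0, 0, 0], [0, 0, -28], 255],
    [[0, 0, 0], [0, 0, -10], 255],
    [[0, 0, 0], [0, 0, -5], 255],
    [[0, 0, 0], [0, 0, -4], 255],
    [[0, 0, 0], [0, 0, 0], 255],
  ],
)

```text
clock: 12.4
position: [0.5198, 0.0533, 0.0753]
ee_rot: [0.0, 0.665, 0.747, 0.0]
contact_force: [0.7, 0.5, 0.7]
width: -0.0002
```

```bash
python3 cmp.py 13
```

```text
t 12.4 pos [0.5198 0.0533 0.0753] yaw 96.6 zax [ 0.001  0.    -1.   ] F [0.74 0.48 0.7 ] M [-0.02  0.05  0.05] w -0.0002 q [-0.03  0.3   1.81  0.    1.03 -0.15]
```

View pics/c13.png

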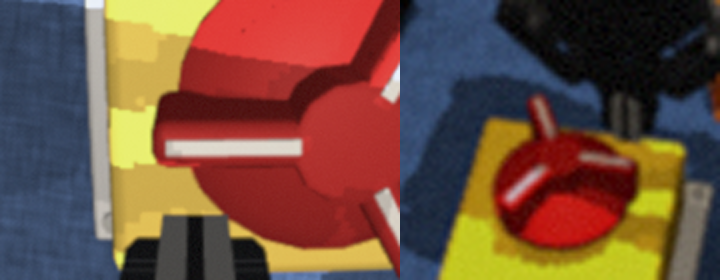

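arm_command(
  steps=[
    [[0, 0, 0], [0, 3, -2], 255],
    [[0, 0, 0], [-0.5, 4, 0], 255],
    [[0, 0, 0], [0, 2, 0], 255],
    [[0, 0, 0], [0, 0, 0], 255],
  ],
)

```text
clock: 13.0
position: [0.5189, 0.0625, 0.0728]
ee_rot: [0.0, 0.665, 0.747, 0.0]
contact_force: [0.9, 0.6, 0.6]
width: -0.0003
```

arm_command(
  steps=[
    [[0, 0, 0], [0, 2, 0], 255],
    [[0, 0, 0], [0, 0, 0], 255],
  ],
)

```text
clock: 13.25
position: [0.5187, 0.0641, 0.0728]
ee_rot: [0.0, 0.665, 0.747, -0.0]
contact_force: [-0.8, -0.5, -0.2]
width: 0.0002
```

arm_command(
  steps=[
    [[0, 0, 0], [0, 2, 0], 255],
    [[0, 0, 0], [0, 0, 0], 255],
  ],
)

```text
clock: 13.5
position: [0.5185, 0.0662, 0.0727]
ee_rot: [-0.0, 0.665, 0.747, -0.0]
contact_force: [-1.2, -1.8, 1.6]
width: 0.0001
```

```bash
python3 cmp.py 14
python3 - <<'E'
import numpy as np
a=np.array([.5465,.083]);c=np.array([.5185,.0664])-a
for th in np.arange(0,.9,.06):
    R=np.array([[np.cos(th),np.sin(th)],[-np.sin(th),np.cos(th)]]);print(round(th,2),(a+R@c).round(4))
E
```

```text
t 13.5 pos [0.5185 0.0662 0.0727] yaw 96.7 zax [-0.001 -0.    -1.   ] F [-1.24 -1.79  1.61] M [-0.22  0.18  0.03] w 0.0001 q [-0.01  0.31  1.81 -0.    1.02 -0.12]
0.0 [0.5185 0.0664]
0.06 [0.5176 0.0681]
0.12 [0.5167 0.0699]
0.18 [0.516  0.0717]
0.24 [0.5154 0.0735]
0.3 [0.5148 0.0754]
0.36 [0.5144 0.0773]
0.42 [0.5142 0.0793]
0.48 [0.514  0.0812]
0.54 [0.5139 0.0832]
0.6 [0.514  0.0851]
0.66 [0.5142 0.0871]
0.72 [0.5145 0.089 ]
0.78 [0.5149 0.0909]
0.84 [0.5154 0.0928]
0.9 [0.5161 0.0946]
```

View pics/c14.png

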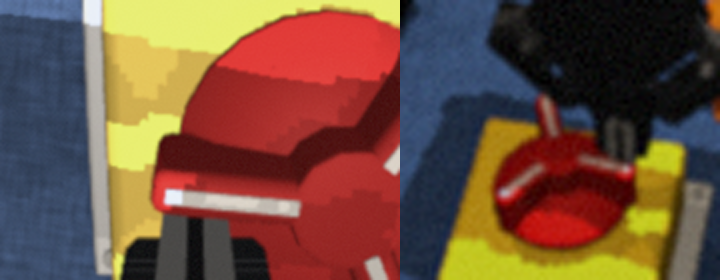

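arm_command(
  steps=[
    [[0, 0, -0.06], [-0.4, 1.7, 0], 255],
    [[0, 0, -0.06], [-0.4, 1.8, 0], 255],
    [[0, 0, -0.06], [-0.3, 1.8, 0], 255],
    [[0, 0, -0.06], [-0.3, 1.8, 0], 255],
    [[0, 0, -0.06], [-0.3, 1.9, 0], 255],
    [[0, 0, -0.06], [-0.2, 1.9, 0], 255],
    [[0, 0, 0], [0, 0, 0], 255],
  ],
)

```text
clock: 14.48
position: [0.5156, 0.077, 0.0725]
ee_rot: [-0.001, 0.788, 0.616, -0.001]
contact_force: [-3.5, -2.8, 1.3]
width: -0.0001
```

```bash
python3 cmp.py 15
```

```text
t 14.47 pos [0.5156 0.077  0.0725] yaw 76.1 zax [-0.003 -0.001 -1.   ] F [-3.54 -2.83  1.28] M [-0.35  0.55 -0.  ] w -0.0001 q [ 0.02  0.31  1.81 -0.    1.02  0.26]
```

View pics/c15.png

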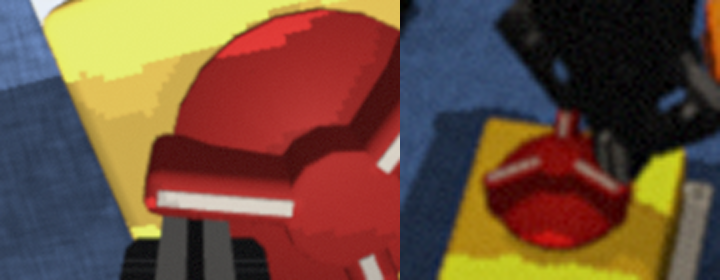

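arm_command(
  steps=[
    [[0, 0, -0.06], [0, 2, 0], 255],
    [[0, 0, -0.06], [0, 2, 0], 255],
    [[0, 0, -0.06], [0, 2, 0], 255],
    [[0, 0, -0.06], [0.1, 2, 0], 255],
    [[0, 0, 0], [0, 0, 0], 255],
  ],
)

```text
clock: 15.2
position: [0.5169, 0.0851, 0.073]
ee_rot: [0.0, 0.856, 0.518, -0.0]
contact_force: [-4.5, -1.5, 2.7]
width: 0.0
```

```bash
python3 cmp.py 16
```

```text
t 15.2 pos [0.5169 0.0851 0.073 ] yaw 62.3 zax [-0. -0. -1.] F [-4.52 -1.5   2.74] M [-0.36  0.55 -0.03] w 0.0 q [ 0.03  0.31  1.81 -0.    1.02  0.51]
```

View pics/c16.png

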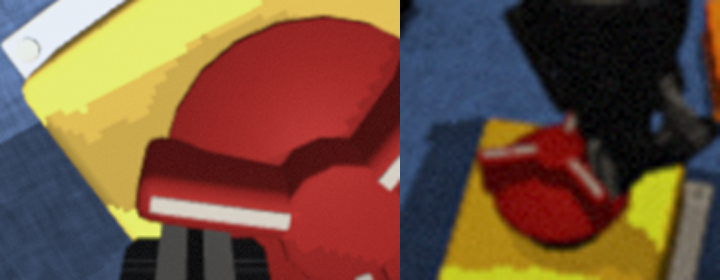

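arm_command(
  steps=[
    [[0, 0, -0.06], [0.3, 2, 0], 255],
    [[0, 0, -0.06], [0.4, 1.9, 0], 255],
    [[0, 0, 0], [0, 0, 0], 255],
  ],
)

```text
clock: 15.68
position: [0.5176, 0.0892, 0.0728]
ee_rot: [-0.0, 0.885, 0.465, -0.0]
contact_force: [-2.9, -2.6, 2.1]
width: -0.0005
```

```bash
python3 cmp.py 17
```

```text
t 15.68 pos [0.5176 0.0892 0.0728] yaw 55.5 zax [-0.  0. -1.] F [-2.88 -2.57  2.11] M [-0.31  0.54  0.04] w -0.0005 q [0.04 0.31 1.81 0.   1.02 0.64]
```

View pics/c17.png

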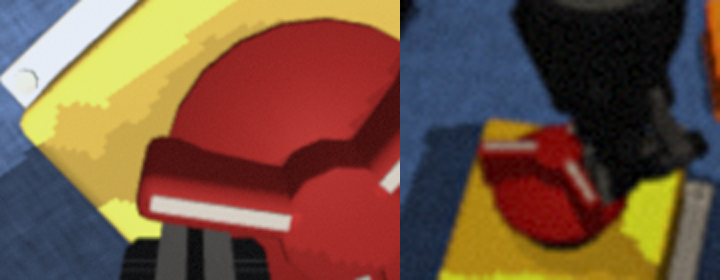

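arm_command(
  steps=[
    [[0, 0, 0], [0, 0, 5], 255],
    [[0, 0, 0], [0, 0, 10], 255],
    [[0, 0, 0], [0, 0, 25], 255],
    [[0, 0, 0], [-20, -20, 30], 255],
    [[0, 0, 0], [-20, -30, 10], 255],
    [[0, 0, 0], [0, 0, 0], 255],
    [[0, 0, 0], [0, 0, 0], 255],
  ],
)

```text
clock: 16.65
position: [0.4794, 0.0396, 0.1536]
ee_rot: [0.0, 0.886, 0.465, 0.002]
contact_force: [1.0, -0.3, 0.5]
width: 0.0001
```

```bash
python3 look.py w18; python3 look.py s18 side; python3 look.py t18 top
python3 - <<'E'
from look import *
b=cv2.imread('pics/s18.png')[250:340,230:330]
cv2.imwrite('pics/s18z.png',cv2.resize(b,None,fx=6,fy=6,interpolation=2))
E
```

```text
t 16.65 pos [0.4794 0.0396 0.1536] yaw 55.4 zax [ 0.004  0.001 -1.   ] F [ 1.01 -0.33  0.48] M [ 0.01  0.03 -0.  ] w 0.0001 q [-0.06  0.17  1.78  0.    1.19  0.54]
t 16.7 pos [0.4791 0.0397 0.1532] yaw 55.4 zax [ 0.002  0.001 -1.   ] F [ 0.   -0.26  0.35] M [-0.   -0.   -0.04] w 0.0002 q [-0.06  0.17  1.78  0.    1.19  0.54]
t 16.75 pos [0.4788 0.0398 0.1529] yaw 55.4 zax [ 0.001  0.001 -1.   ] F [-0.22  0.5   0.32] M [-0.01  0.   -0.01] w -0.0003 q [-0.06  0.17  1.78  0.    1.19  0.54]
```

View pics/w18.png

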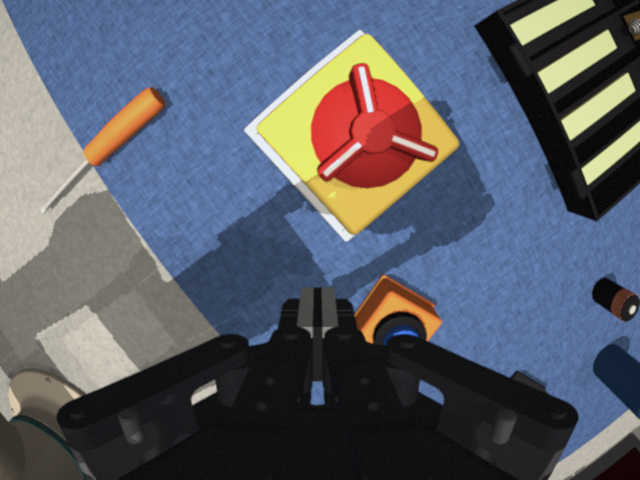

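View pics/s18z.png

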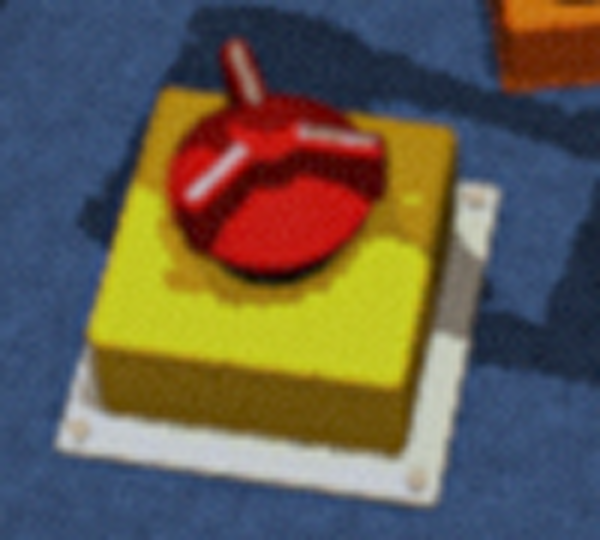

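The stop is out again: the stripes are back at their original pixels and the fin angles are at rest. Now the green button.

arm_command(
  steps=[
    [[0, 0, 0], [8, 25, 10], 255],
    [[0, 0, 0], [12, 46, 10], 255],
    [[0, 0, 0], [13, 50, 0], 255],
    [[0, 0, 0], [13, 50, 0], 255],
    [[0, 0, 0], [13, 50, -10], 255],
    [[0, 0, 0], [10, 36, -20], 255],
    [[0, 0, 0], [0, 0, 0], 255],
    [[0, 0, 0], [0, 0, 0], 255],
  ],
)

```text
clock: 17.8
position: [0.5465, 0.2961, 0.1422]
ee_rot: [0.0, 0.885, 0.465, -0.001]
contact_force: [0.3, -0.0, 0.4]
width: 0.0003
```

```bash
python3 look.py w20
```

```text
t 17.8 pos [0.5465 0.2961 0.1422] yaw 55.5 zax [-0.001 -0.001 -1.   ] F [ 0.26 -0.01  0.43] M [-0.   -0.    0.05] w 0.0003 q [ 0.39  0.38  1.5  -0.    1.26  0.99]
```

View pics/w20.png

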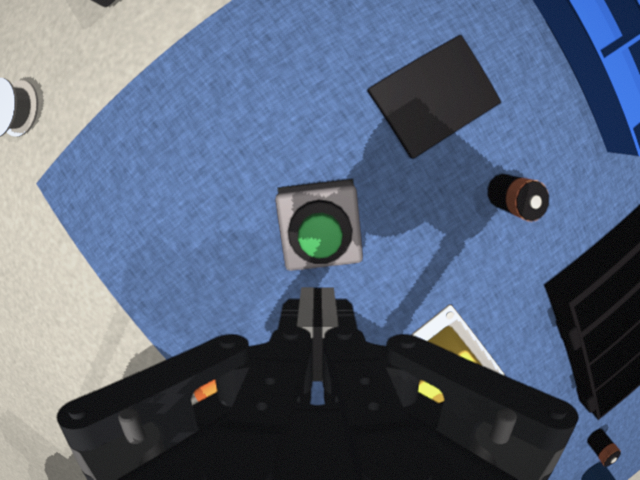

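The green button is centred at about (320,236), on its grey box, in front of the fingertips.

Run:
```python
from look import *
p=pickle.load(open("pics/w20.pkl","rb"));T=imaging.camera_params("top");S=imaging.camera_params("side")
print(atz(p,(320,236),.058,1),tri([(p,(320,236),1),(T,(162,216.5),0),(S,(235.7,381.5),0)]))
```

```text
[0.55006173 0.29695257 0.058     ] (array([0.54881639, 0.29724704, 0.0563131 ]), [0.0012059580146170433, 0.00134734309830753, 0.00015259267846402946])
```

arm_command(
  steps=[
    [[0, 0, 0], [2, 1, -40], 255],
    [[0, 0, 0], [0, 0, -40], 255],
    [[0, 0, 0], [0, 0, -18], 255],
    [[0, 0, 0], [0, 0, -8], 255],
    [[0, 0, 0], [0, 0, -3], 255],
    [[0, 0, 0], [0, 0, 0], 255],
  ],
)

```text
clock: 18.6
position: [0.5495, 0.297, 0.0348]
ee_rot: [0.0, 0.886, 0.465, 0.001]
contact_force: [-0.2, 0.2, 0.1]
width: -0.0003
```

```bash
python3 look.py w21;python3 look.py s21 side
python3 - <<'E'
from look import *
a=cv2.imread('pics/w21.png')[160:320,220:420];b=cv2.imread('pics/s21.png')[330:430,180:300]
cv2.imwrite('pics/c21.png',np.hstack([cv2.resize(a,(400,320),interpolation=2),cv2.resize(b,(384,320),interpolation=2)]))
E
```

```text
t 18.6 pos [0.5495 0.297  0.0348] yaw 55.4 zax [ 0.002  0.001 -1.   ] F [-0.24  0.24  0.08] M [-0.03  0.01  0.02] w -0.0003 q [ 0.38  0.48  1.63 -0.    1.03  0.99]
t 18.65 pos [0.5496 0.2972 0.0349] yaw 55.4 zax [ 0.002  0.001 -1.   ] F [ 0.27 -0.97  0.54] M [0.01 0.02 0.02] w 0.0004 q [ 0.38  0.48  1.63 -0.    1.03  0.99]
```

View pics/c21.png

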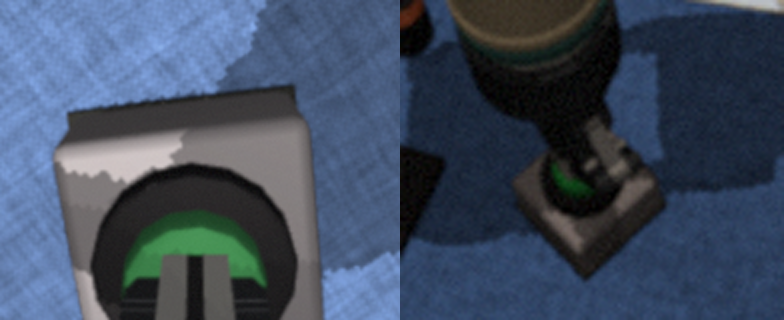

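arm_command(
  steps=[
    [[0, 0, 0], [0, 0, -3], 255],
    [[0, 0, 0], [0, 0, -2], 255],
    [[0, 0, 0], [0, 0, -1.5], 255],
    [[0, 0, 0], [0, 0, 0], 255],
  ],
)

```text
clock: 19.2
position: [0.5497, 0.2974, 0.0279]
ee_rot: [0.0, 0.885, 0.465, 0.001]
contact_force: [0.1, -0.4, 4.8]
width: -0.0001
```

arm_command(
  steps=[
    [[0, 0, 0], [0, 0, -1.5], 255],
    [[0, 0, 0], [0, 0, 0], 255],
  ],
)

```text
clock: 19.45
position: [0.5497, 0.2975, 0.0275]
ee_rot: [0.0, 0.885, 0.465, 0.001]
contact_force: [0.3, -0.3, 11.4]
width: 0.0
```

arm_command(
  steps=[
    [[0, 0, 0], [0, 0, -1.5], 255],
    [[0, 0, 0], [0, 0, 0], 255],
  ],
)

```text
clock: 19.7
position: [0.5497, 0.2975, 0.0273]
ee_rot: [0.0, 0.885, 0.465, 0.002]
contact_force: [-1.5, -0.9, 17.2]
width: -0.0002
```

arm_command(
  steps=[
    [[0, 0, 0], [0, 0, -1.5], 255],
    [[0, 0, 0], [0, 0, 0], 255],
  ],
)

```text
clock: 19.95
position: [0.5498, 0.2975, 0.0272]
ee_rot: [0.0, 0.885, 0.465, 0.002]
contact_force: [-4.0, -1.8, 24.8]
width: 0.0001
```

arm_command(
  steps=[
    [[0, 0, 0], [0, 0, 3], 255],
    [[0, 0, 0], [0, 0, 0], 255],
  ],
)

```text
clock: 20.2
position: [0.5497, 0.2974, 0.0275]
ee_rot: [0.0, 0.885, 0.465, 0.001]
contact_force: [-0.1, -1.4, 9.7]
width: 0.0
```

```bash
python3 look.py w22;python3 look.py s22 side
python3 - <<'E'
from look import *
a=cv2.imread('pics/w22.png')[160:320,220:420];b=cv2.imread('pics/s22.png')[330:430,180:300]
cv2.imwrite('pics/c22.png',np.hstack([cv2.resize(a,(400,320),interpolation=2),cv2.resize(b,(384,320),interpolation=2)]))
E
```

```text
t 20.2 pos [0.5497 0.2974 0.0275] yaw 55.4 zax [ 0.003  0.001 -1.   ] F [-0.07 -1.36  9.72] M [-0.04  0.   -0.01] w 0.0 q [ 0.38  0.49  1.64 -0.    1.01  0.99]
t 20.25 pos [0.5497 0.2975 0.0275] yaw 55.4 zax [ 0.003  0.001 -1.   ] F [-0.41  0.87  9.79] M [-0.07  0.01  0.03] w -0.0002 q [ 0.38  0.49  1.64 -0.    1.01  0.99]
```

View pics/c22.png

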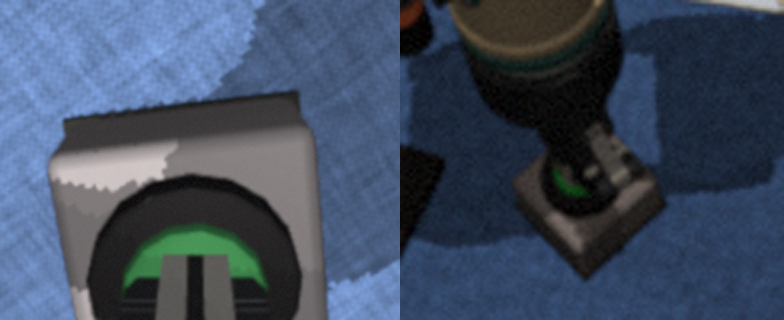

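arm_command(
  steps=[
    [[0, 0, 0], [0, 0, 1.5], 255],
    [[0, 0, 0], [0, 0, 0], 255],
  ],
)

```text
clock: 20.55
position: [0.5496, 0.2974, 0.0279]
ee_rot: [0.0, 0.885, 0.465, 0.001]
contact_force: [2.2, 0.8, 4.6]
width: 0.0001
```

arm_command(
  steps=[
    [[0, 0, 0], [0, 0, 1], 255],
    [[0, 0, 0], [0, 0, 0], 255],
  ],
)

```text
clock: 20.8
position: [0.5496, 0.2974, 0.0286]
ee_rot: [0.0, 0.885, 0.465, 0.001]
contact_force: [2.8, 1.2, 4.1]
width: 0.0001
```

arm_command(
  steps=[
    [[0, 0, 0], [0, 0, 1], 255],
    [[0, 0, 0], [0, 0, 0], 255],
  ],
)

```text
clock: 21.05
position: [0.5489, 0.2971, 0.0293]
ee_rot: [0.0, 0.885, 0.465, 0.0]
contact_force: [2.7, 0.3, 3.6]
width: 0.0
```

arm_command(
  steps=[
    [[0, 0, 0], [0, 0, 1], 255],
    [[0, 0, 0], [0, 0, 0], 255],
  ],
)

```text
clock: 21.3
position: [0.5485, 0.297, 0.0302]
ee_rot: [0.0, 0.885, 0.465, -0.0]
contact_force: [2.3, 0.4, 2.9]
width: 0.0003
```

arm_command(
  steps=[
    [[0, 0, 0], [0, 0, 1], 255],
    [[0, 0, 0], [0, 0, 0], 255],
  ],
)

```text
clock: 21.55
position: [0.5483, 0.2969, 0.0312]
ee_rot: [0.0, 0.885, 0.465, -0.0]
contact_force: [1.2, 0.6, 3.5]
width: -0.0004
```

arm_command(
  steps=[
    [[0, 0, 0], [0, 0, 1], 255],
    [[0, 0, 0], [0, 0, 0], 255],
  ],
)

```text
clock: 21.8
position: [0.5483, 0.2969, 0.0321]
ee_rot: [-0.0, 0.885, 0.465, -0.001]
contact_force: [1.4, 0.8, 2.8]
width: -0.0
```

arm_command(
  steps=[
    [[0, 0, 0], [0, 0, 1], 255],
    [[0, 0, 0], [0, 0, 0], 255],
  ],
)

```text
clock: 22.05
position: [0.5483, 0.2969, 0.0332]
ee_rot: [0.0, 0.885, 0.465, -0.001]
contact_force: [1.1, 0.2, 1.3]
width: -0.0002
```

The spring curve runs from about 0.0335 to 0.0278, with roughly 5 N at the bottom and then a stiff stop. So the button made its full 6 mm travel. Now I'll lift clear and check everything.

arm_command(
  steps=[
    [[0, 0, 0], [0, 0, 3], 255],
    [[0, 0, 0], [0, 0, 10], 255],
    [[0, 0, 0], [0, 0, 30], 255],
    [[0, 0, 0], [0, 0, 50], 255],
    [[0, 0, 0], [-50, 0, 30], 255],
    [[0, 0, 0], [-60, 0, 0], 255],
    [[0, 0, 0], [-60, 0, 0], 255],
    [[0, 0, 0], [-30, 0, 0], 255],
    [[0, 0, 0], [0, 0, 0], 255],
    [[0, 0, 0], [0, 0, 0], 255],
  ],
)

```text
clock: 23.3
position: [0.3499, 0.2975, 0.157]
ee_rot: [0.0, 0.885, 0.465, 0.001]
contact_force: [0.1, 0.2, 0.8]
width: 0.0004
```

```bash
python3 look.py s23 side; python3 look.py t23 top
python3 - <<'E'
from look import *
a=cv2.imread('pics/top0.png');b=cv2.imread('pics/t23.png')
d=cv2.absdiff(a,b)
cv2.imwrite('pics/cmp23.png',np.vstack([cv2.resize(a[120:260,130:450],(800,300)),cv2.resize(b[120:260,130:450],(800,300))]))
a=cv2.imread('pics/side0.png');b=cv2.imread('pics/s23.png')
cv2.imwrite('pics/cmps23.png',np.hstack([cv2.resize(a[250:420,200:340],(396,480),interpolation=2),cv2.resize(b[250:420,200:340],(396,480),interpolation=2)]))
E
```

```text
t 23.3 pos [0.3499 0.2975 0.157 ] yaw 55.4 zax [ 0.002  0.001 -1.   ] F [0.09 0.18 0.8 ] M [ 0.02 -0.05  0.03] w 0.0004 q [ 0.55  0.13  1.81 -0.    1.19  1.16]
t 23.35 pos [0.3502 0.2974 0.1567] yaw 55.4 zax [ 0.002  0.    -1.   ] F [-0.88 -0.68 -0.6 ] M [-0.03 -0.04  0.  ] w -0.0002 q [ 0.55  0.13  1.81 -0.    1.19  1.16]
```

View pics/cmp23.png

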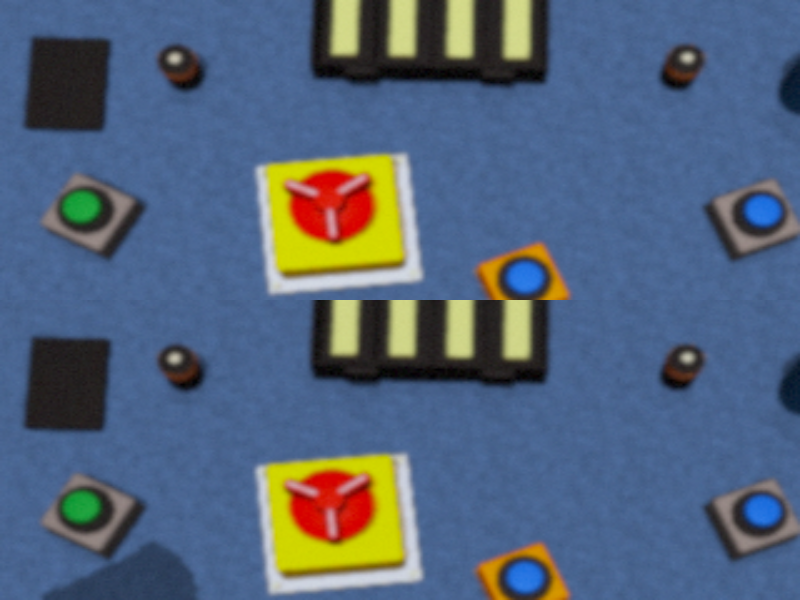

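View pics/cmps23.png

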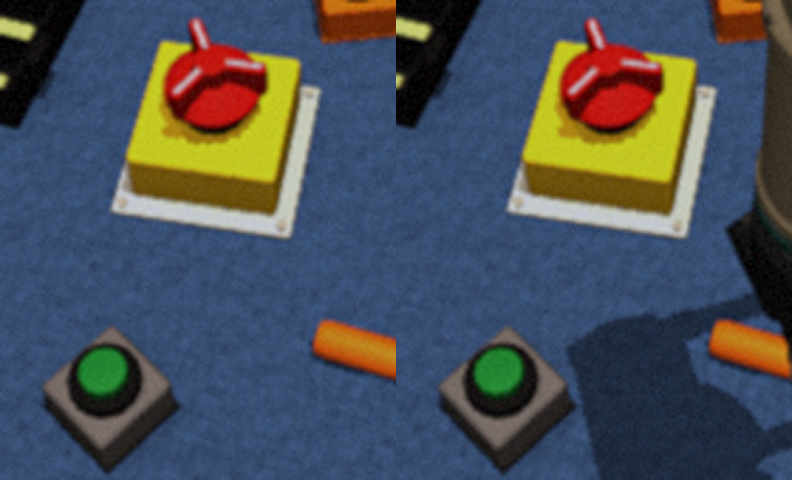

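Both views match the start pictures: stop out, green button up, and nothing visibly moved. Handing in.

Run:
```python
from look import *
st(); print(manip.sign_off())
```

```text
t 23.4 pos [0.3502 0.2973 0.1565] yaw 55.4 zax [ 0.001  0.    -1.   ] F [-0.47 -0.35  0.54] M [ 0.02 -0.01  0.05] w 0.0 q [ 0.55  0.13  1.81 -0.    1.19  1.16]
the job is handed in; nothing more can be done
None
```

I did the emergency stop check in the order asked and handed it in at 23.4 s, with the robot touching nothing.

- **Latching the stop:** I pressed the hub with the shut fingertips down to its hard stop, 11 mm in, with a peak force of about 13 N. With the hand away, the head stayed about 7–8 mm in.
- **Twisting it free:** I pushed the −x fin clockwise by about 0.8 rad, with forces up to about 5 N. After I lifted off, the stripes were back at their original pixels, so the head was out and untwisted.
- **Re-arming:** I pressed the green button through its full travel of about 6 mm and let go. The spring gave about 5 N at the bottom, then a firm stop.

In the last top and side views the stop is out and the green button is up. The areas I compared with the start pictures match: the stop, the green and blue boxes, the cells and the cover. I never touched the blue button. I did not compare the spray can or the dish with the start pictures, and saw only part of the screwdriver; the arm did not go near them.

**What disagreed:**
- **Fingertip height:** The real fingertips end well above the reported tool point, by about 28.6 mm at the stop and about 24.5 mm at the green button. I found each contact by feel and did not explain the 4 mm difference.
- **Green button force:** I pressed past the bottom before I was sure it was fully down, so the force briefly reached about 25 N, more than "gently" needs. The box did not visibly move.

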